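Lock the memory stick and earphones away behind a spring bar

TASK

Close the sliding lid of the grey box over the memory stick and earphone case: with a fingertip press the orange spring bar down and, keeping it down, push the lid's black tab along it until the lid is fully shut, then let go so the bar springs up and locks it. Only press and push: do not pinch the tab or touch its leading face, do not lift anything, and leave the things in the box and on the desk where they are.

Things in the scene. Friction and masses are not known exactly. Their poses are not given: they have to be found in the camera images.
- lockbox: Low grey box fixed to the desk, spanning x -70..+70, y -114..+102 mm about its origin (on the desk), 38 mm high. Its -x side (toward the robot) carries the orange bar; the +y half is a blue-lined open well with the two things in it, the -y half a flat deck under the open lid. Turned up to 0.35 rad either way.
- bar (a joint): Depression of the spring bar in m: 0 up, 0.010 fully down (stop). It takes 3 N to start and 8 N at the bottom, and stays level wherever it is pressed. Three square steel teeth on its inner edge (box x -30.5..-21.5 mm; 8 mm long; at y -10, +13, +36 mm; 9.5 mm above the bar) stop the tab unless the bar is down at least 7 mm.
- lid (a joint): Position of the sliding lid in m: 0 fully open, 0.094 fully shut (stop), growing toward the box's +y; starts at 0 to 0.020. It needs about 1.5 N and stays where it is left. Middle of the lid and tab: box y = -0.046 + value. The wooden lid is 78 x 96 mm, from box x -19 mm on, top 36.5 mm high; the tab's black foot on it is 46.5 mm high (box x -20..-8 mm).
- tab_push (a point): Centre of the trailing (-y) face of the lid's black upright tab (box x -48, height 55.5 mm). Axes as the box's. The tab is a plate 46 mm wide along x (box x -66..-20), 8 mm thick along y, from 41 to 70 mm above the desk; it passes 3 mm above the raised bar. A fingertip standing on the bar behind it pushes it toward +y.
- bar_line (a point): Middle of the orange pressing surface when the bar is up; fixed to the box at x -50, y -6, height 38 mm; axes as the box's. The surface is 34 mm wide (box x -65..-31) and runs from box y -107 to +95 mm; its top is 38 mm above the desk when up, 28 mm when down. The grey walls round its bed are 24 mm high.
- tab_lead (a point): Centre of the leading (+y) face of the black tab, which the fingers must not touch; moves with the lid. Axes as the box's.
- ear_case: White earphone case, 46 x 60 x 22 mm, loose in the box's well; origin at the centre of its underside. To stay where it is.
- usb_stick: Red memory stick, 54 x 18 x 8 mm, loose in the box's well; origin at the centre of its underside. To stay where it is.
- phone: Black phone, 149 x 73 x 8 mm, lying on the desk at the left; origin under its centre. Bystander.
- scissors: Blue-handled scissors, 87 x 199 x 9 mm, on the desk at the left; origin under its centre. Bystander.
- mouse: Black and blue mouse, 104 x 53 x 38 mm, on the desk at the right; origin under its centre. Bystander.
- notebook: Open white notebook, 210 x 152 x 13 mm, on the desk at the right; origin under its centre. Bystander.
- pen_a: Black pen, 145 mm long, beside the notebook; origin under its centre. Bystander.
- marker: Red and white marker, 135 mm long, beside the notebook; origin under its centre. Bystander.

How it is judged:
On the way, in this order (a step that is already met when the one before it is completed fails the run):
1. the orange bar is pressed down while the lid is still open (value of joint bar above 0.0065 m and value of joint lid below 0.04 m), for 0.1 s.
2. the lid is pushed fully shut (value of joint lid above 0.089 m), for 0.1 s.
At the end, for the whole second after the job is handed in: The lid is shut (within 5 mm of its stop), the bar has sprung up (within 2 mm) so that its last tooth stands behind the tab, and the memory stick and the earphone case lie in the well under the lid (value of joint lid above 0.089 m and value of joint bar below 0.002 m and y of each of usb_stick, ear_case in the frame of lockbox above 0 m and height (world z) of each of usb_stick, ear_case below 0.02 m); the robot touches nothing.
It fails at once if the fingers touch the leading face of the tab (pinching it) (contact force between the fingers and tab_front above 1 N).
It fails at once if a thing in the box is lifted or shifted (distance of any of usb_stick, ear_case from where it was at the start of the episode above 0.02 m).
It fails at once if a bystander on the desk is lifted or shifted (distance of any of phone, scissors, mouse, notebook, pen_a, marker from where it was at the start of the episode above 0.02 m).
It also fails if it takes over 34 s, if anything falls off the work surface, if the arm or the gripper's body presses on something with over 40 N, if the wrist force passes 120 N, or if a joint passes its speed limit or range.

ROBOT

A 7-joint arm with a two-finger parallel gripper is mounted at the origin on a cart in front of the work surface, level with it; the furniture and walls round the work are solid. World frame = base frame: x ahead of the robot, y to its left, z up, the work surface at z = 0. Lengths are in m, angles in rad, forces in N, time in s.
With the tool pointing down it reaches from about 0.35 to 0.9 m from the base axis. Payload 8.1 kg.
Tool frame: the origin (TCP) lies between the finger pads; the fingertips stand 17 mm ahead of it and the grasp point (between the pads) lies 2 mm behind it; z points along the fingers, y is the line along which they close (so a half turn about z gives the same grasp; the last joint's range is limited). The gripper opens to 92 mm and grips with 3 to 60 N. Pads are 19 mm wide; open, the fingers measure 130 mm over their backs; the gripper's body (75 mm by 190 mm) begins 47 mm behind the grasp point.
Start: joints at [-1.322, 0.434, 0.025, 1.573, -0.012, 1.134, -0.075], TCP at [0.215, 0.587, 0.21] pointing down, gripper open.
Joint ranges: [-2.62, 2.62], [-0.44, 2.09], [-1.27, 1.32], [0.08, 2.57], [-1.32, 4.46], [0.12, 2], [-2.74, 2.74]. Speed limits (rad/s): [2.22, 2.22, 3.01, 3.01, 3.14, 3.14, 3.14].

INTERFACE

Orientations are given as a rotation vector (axis times angle).
In Python, from cell import observe, get_image, calibration, sign_off, look_for, regions_of, landmark_of gives the robot as it stands.
- The arm moves only by the tool jog_arm, never from a script. Its argument "plan" is a list of rows, each an object with "offset": the shift along the tool's x, y, z normalised to -1 to 1, where 1 is 0.15 m, a list of three; "twist": the turn, a rotation vector about the tool's x, y, z normalised to -1 to 1, where 1 is 2 pi rad, a list of three; "fingers": the gripper command: -1 is shut, 1 is fully open, values between are in proportion. In form: [{"offset": [x, y, z], "twist": [ax, ay, az], "fingers": fingers}, ...]. A call has 1 to 20 rows; each row is the pose to reach, as a shift and turn from the pose commanded when the call began, along the tool's axes at that moment, turning the shorter way round; what a row does not reach only later rows make up. A row lasts 1/8 s, in which the tool goes at most 62.5 mm and 10.7 degrees, less where a joint would pass 70% of its speed; a pose out of reach is approached as far as the arm can. A call with a number of a shift or a turn outside -1 to 1 is refused whole. A call with a gripper value outside its range is refused whole. The fingers move at their own pace and stop on an object; "newtons" is the grip in N (left out, the last holds). Time passes only in rows, so rows that repeat a pose let the fingers close. It gives the time, the measured TCP pose, the force, the opening and the grip force at its end, in the units of the state.
- observe(): the state, without advancing time (a new reading comes with each control period).
- get_image(name): name is "scene" or "top" or "wrist"; returns the picture (384x512x3 uint8, red, green, blue); there is no depth.
- calibration(name): a dict with "fov_y" (degrees; the focal length in pixels is half the picture's height over the tangent of half this angle, whatever the lens; pixels are square), "cx", "cy" (the principal point, pixels), "position" and "attitude" of the camera in the world. Camera axes: x right, y down, z forward; pixel columns grow to the right and rows downward; lengths in m; the calibration is good to about 2 mm. A picture is of the moment at which its call begins: read the wrist's pose just before it. calibration takes no time and is no camera call; for the wrist camera it gives the pose at the moment of the call.
- sign_off(): hands the job in; it is judged then, once.
Trained networks look in the newest picture that a camera, given by its name, has taken for a name from the list of things; names that differ only in an ending like _2 or _b are one class to them, and where a whole thing is asked for, a point or a joint stands for the part that bears it (a point fixed in the world has none). Each returns a list of dicts, best first, with "conf" (0 to 1); they miss things now and then, are a little off and sometimes report something else, mostly with a low value. They report only what shows in the picture. A call takes as long as a camera call.
- look_for(thing, camera): "box" ([left, top, width, height] as shares, 0 to 1, of the picture: columns of its width, rows of its height, round what is visible of it).
- regions_of(thing, camera): "region" (384x512 bool, what is visible of it) and "box" ([left, top, width, height] as shares, 0 to 1, of the picture: columns of its width, rows of its height, round what is visible of it).
- landmark_of(thing, camera): "at" ([row, column] as shares, 0 to 1, of the picture: columns of its width, rows of its height: a listed point, or the origin of a listed thing).
The state is a dict: "clock": time; "joints": joint angles; "dq": joint speeds; "joint_efforts": joint torques, N m; "position": TCP position; "ee_rot": TCP orientation; "force": force on the tool from outside, world axes, zero at the start; "ft_torque": the same for the moment, N m; "width": opening from 0.0 (shut) to 1.0 (fully open); "gripper_force": force on a finger pad.
Only numpy, scipy, OpenCV 4.12 (cv2) and the standard library are available. Lean on these libraries where they do the work, as an engineer would, in place of code of your own. Each camera call takes 0.05 s, during which the arm holds its last target. There are 200 camera calls.

## Working session

There is one attempt and no reset: what is moved stays moved. The work goes in short steps, Python scripts to look and compute and a tool call to move; the robot and the scene stay as the last step left them, time stands still between calls to the robot, and variables do not carry over. Pictures are saved under pics/ and viewed, at most 10 in all, crops included, and the job is handed in when it is done.

Besides the shell and the picture viewer there is one more tool, called after "Call:" by a JSON object that holds its "api" and its "payload", one argument or row to a line. jog_arm: Moves the arm, as the interface text tells. Scaled input: -1 to 1 covers 0.15 m each way for a shift and 2 pi rad each way for a turn. Its arguments: {"type":"object","properties":{"plan":{"type":"array","items":{"type":"object","properties":{"offset":{"type":"array","items":{"type":"number","minimum":-1,"maximum":1}},"twist":{"type":"array","items":{"type":"number","minimum":-1,"maximum":1}},"fingers":{"type":"number"}}}},"newtons":{"type":"number"}},"required":["plan"]}

```bash
mkdir -p pics
cat > h.py <<'E'
import numpy as np, cv2
from scipy.spatial.transform import Rotation as R
from cell import *
def cam(n):
    c=calibration(n); f=192/np.tan(np.radians(c['fov_y'])/2)
    a=np.array(c['attitude'],float)
    M=a if a.shape==(3,3) else (R.from_rotvec(a).as_matrix() if a.size==3 else R.from_quat(a).as_matrix())
    return f,c['cx'],c['cy'],np.array(c['position']),M
def ray(n,at,z):
    f,cx,cy,p,M=cam(n); v,u=at[0]*384,at[1]*512
    d=M@np.array([(u-cx)/f,(v-cy)/f,1]); return p+d*(z-p[2])/d[2]
def proj(n,P):
    f,cx,cy,p,M=cam(n); q=(np.atleast_2d(P)-p)@M; return np.c_[f*q[:,0]/q[:,2]+cx,f*q[:,1]/q[:,2]+cy]
E
python3 - <<'E'
from h import *
s=observe(); print(s)
print(calibration('top'))
for n in ('top','scene'):
    im=get_image(n); cv2.imwrite(f'pics/{n}0.png',im[:,:,::-1])
    for t,z in (('lockbox',0),('bar_line',.038),('tab_push',.0555),('tab_lead',.0555),('ear_case',.01),('usb_stick',.01)):
        for r in landmark_of(t,n)[:1]: print(n,t,r['conf'],np.multiply(r['at'],[384,512]).round(1),ray(n,r['at'],z).round(4))
E
```

```text
{'clock': 0.0, 'joints': array([-1.32157733,  0.43518708,  0.02498527,  1.57408493, -0.01161987,
        1.13400007, -0.07514807]), 'dq': array([ 0.00033204,  0.00203456, -0.00026593, -0.00099866, -0.00122551,
       -0.00022518,  0.00141695]), 'joint_efforts': array([-1.18351414e-03, -6.67831779e+01,  9.84234139e-01, -3.14480710e+01,
       -6.06541126e-02,  4.27555607e-02,  2.03461736e-04]), 'position': array([0.2152514 , 0.58619771, 0.20887214]), 'ee_rot': array([-5.49977362e-01, -3.09293107e+00,  2.39916813e-03]), 'force': array([0.90686029, 0.1304936 , 0.26004463]), 'ft_torque': array([ 0.04095567, -0.04557274, -0.00234857]), 'gripper_force': 0.0, 'width': 0.9921291839857291}
{'fov_y': 50.48573177615021, 'cx': 253.18968036443854, 'cy': 196.515390865746, 'position': array([ 0.41843973, -0.04071876,  1.31275897]), 'attitude': array([-2.14497845,  2.18724734, -0.07831948])}
top lockbox 0.91 [194.6 230.3] [0.5457 0.0564 0.    ]
top bar_line 0.75 [209.5 238.2] [0.4946 0.0295 0.038 ]
top tab_push 0.86 [207.1 246.6] [0.5005 0.0024 0.0555]
top tab_lead 0.93 [205.  242.7] [0.5072 0.0144 0.0555]
top ear_case 0.48 [187.5 217.1] [0.5686 0.098  0.01  ]
top usb_stick 0.41 [197.2 208.6] [0.5379 0.1258 0.01  ]
scene lockbox 0.68 [193.5 251.3] [0.5436 0.0513 0.    ]
scene bar_line 0.85 [191.7 245.2] [0.5078 0.0288 0.038 ]
scene tab_push 0.75 [191.6 247.2] [0.502  0.0067 0.0555]
scene tab_lead 0.81 [192.  249.3] [0.5064 0.0016 0.0555]
scene ear_case 0.4 [185.1 251.1] [0.5601 0.0787 0.01  ]
scene usb_stick 0.51 [175.8 238.2] [0.5507 0.1467 0.01  ]
```

Run:
```python
import cv2
t=cv2.imread('pics/top0.png'); cv2.imwrite('pics/a.png',cv2.resize(t[150:250,170:300],None,fx=6,fy=6,interpolation=2))
s=cv2.imread('pics/scene0.png'); cv2.imwrite('pics/b.png',s)
```

```text
(no output)
```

View pics/a.png

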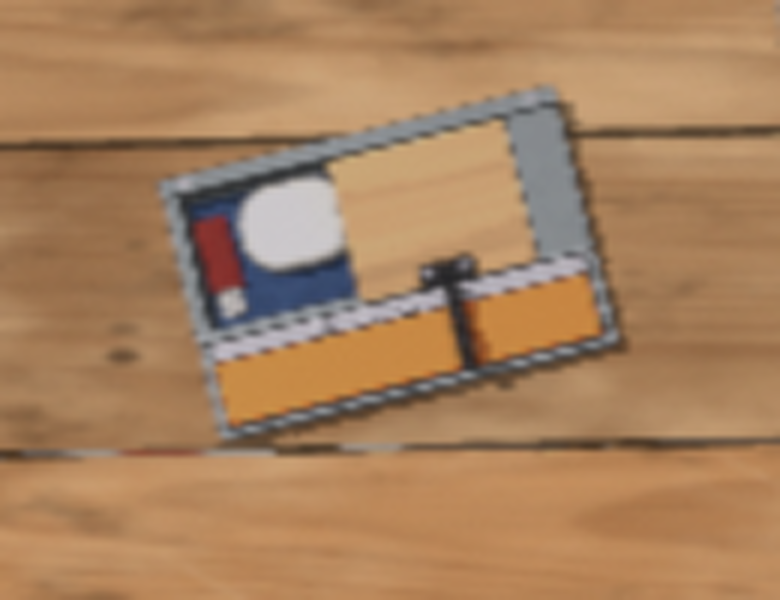

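View pics/b.png

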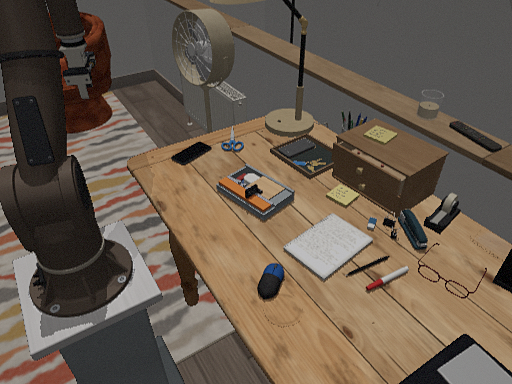

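Run:
```python
from h import *
from scipy.optimize import least_squares
c=np.array([[228,425],[603,333],[217,362],[590,275],[163,183],[557,90],[225,437],[622,345]])/6+[170,150]
P=np.array([[-65,95,38],[-65,-107,38],[-31,95,38],[-31,-107,38],[70,102,38],[70,-114,38],[-70,102,24],[-70,-114,24]])/1e3
def w(p,P): 
    P=np.atleast_2d(P);k,s=np.cos(p[2]),np.sin(p[2]); return np.c_[p[0]+k*P[:,0]-s*P[:,1],p[1]+s*P[:,0]+k*P[:,1],P[:,2]]
r=least_squares(lambda p:(proj('top',w(p,P))-c).ravel(),[.545,.05,-.2])
print(r.x,r.fun.reshape(-1,2).round(2))
get_image('top')
for t in('tab_push','tab_lead'):
    q=ray('top',landmark_of(t,'top')[0]['at'],.0555)-[*r.x[:2],0]
    k,s=np.cos(r.x[2]),np.sin(r.x[2]); print(t,k*q[0]+s*q[1],-s*q[0]+k*q[1])
s=observe();print(s['joints'],R.from_rotvec(s['ee_rot']).as_matrix().round(3))
```

```text
[0.54390394 0.04470377 0.21385473] [[ 0.3   0.22]
 [ 0.52  0.65]
 [-0.25  0.18]
 [ 0.15 -0.19]
 [-0.41 -0.5 ]
 [ 0.34 -0.77]
 [-0.43  0.41]
 [-0.23 -0.03]]
tab_push -0.045785247065767615 -0.037983340960980036
tab_lead -0.04529147811207346 -0.030768914712698648
[-1.32157675  0.43442491  0.02501779  1.57321333 -0.01165492  1.13399676
 -0.07509765] [[-0.939  0.345 -0.   ]
 [ 0.345  0.939  0.   ]
 [ 0.     0.    -1.   ]]
```

Call:
{"api": "jog_arm", "payload": {
  "plan": [
    {"offset": [-0.4,-0.4,0],"twist": [0,0,0],"fingers": -1},
    {"offset": [-0.81,-0.79,0],"twist": [0,0,0],"fingers": -1},
    {"offset": [-0.81,-0.79,0],"twist": [0,0,0],"fingers": -1},
    {"offset": [-0.81,-0.79,0],"twist": [0,0,0],"fingers": -1}
  ]
}}

```text
clock: 1.35
position: [0.291, 0.4303, 0.2101]
ee_rot: [0.558, 3.09, -0.001]
force: [-0.2, 1.4, 0.4]
width: 0.611
gripper_force: 0.0
```

Call:
{"api": "jog_arm", "payload": {
  "plan": [
    {"offset": [-0.4,-0.4,0],"twist": [0,0,0],"fingers": -1},
    {"offset": [-0.81,-0.79,0],"twist": [0,0,0],"fingers": -1},
    {"offset": [-0.81,-0.79,0],"twist": [0,0,0],"fingers": -1},
    {"offset": [-0.81,-0.79,0],"twist": [0,0,0],"fingers": -1}
  ]
}}

```text
clock: 1.85
position: [0.3633, 0.2782, 0.21]
ee_rot: [0.557, 3.091, 0.0]
force: [-0.7, 0.9, 0.6]
width: 0.18
gripper_force: 0.0
```

Call:
{"api": "jog_arm", "payload": {
  "plan": [
    {"offset": [-0.4,-0.4,0],"twist": [0,0,0],"fingers": -1},
    {"offset": [-0.81,-0.79,0],"twist": [0,0,0],"fingers": -1},
    {"offset": [-0.81,-0.79,0],"twist": [0,0,0],"fingers": -1},
    {"offset": [-0.81,-0.79,0],"twist": [0,0,0],"fingers": -1}
  ]
}}

```text
clock: 2.35
position: [0.4365, 0.1258, 0.2099]
ee_rot: [0.556, 3.091, -0.0]
force: [-0.5, 1.1, 0.1]
width: 0.003
gripper_force: 0.0
```

```bash
python3 -c "
from h import *
s=observe();print(s['clock'],s['joints'],s['position'],s['width'],R.from_rotvec(s['ee_rot']).as_matrix().round(3))
get_image('wrist')
for t,z in (('lockbox',0),('bar_line',.038),('tab_push',.0555),('tab_lead',.0555)):
  for r in landmark_of(t,'wrist')[:1]: print(t,r['conf'],ray('wrist',r['at'],z).round(4))
"
```

```text
2.35 [-0.64289961  0.14941768  0.27953085  1.98653776 -0.04765096  1.01098926
  0.87378632] [0.43649761 0.12580927 0.20987185] 0.003222270410061924 [[-0.937  0.348  0.001]
 [ 0.348  0.937 -0.   ]
 [-0.001  0.    -1.   ]]
```

Call:
{"api": "jog_arm", "payload": {
  "plan": [
    {"offset": [-0.4,-0.4,0],"twist": [0,0,-0.03],"fingers": -1},
    {"offset": [-0.815,-0.8,0],"twist": [0,0,-0.06],"fingers": -1},
    {"offset": [-0.815,-0.8,0],"twist": [0,0,-0.09],"fingers": -1},
    {"offset": [-0.815,-0.8,0],"twist": [0,0,-0.09],"fingers": -1},
    {"offset": [-0.815,-0.8,0],"twist": [0,0,-0.09],"fingers": -1}
  ]
}}

```text
clock: 3.22
position: [0.5087, -0.0274, 0.2095]
ee_rot: [0.332, -3.124, 0.0]
force: [-1.0, 0.1, -0.2]
width: 0.006
gripper_force: 0.0
```

```bash
python3 -c "
from h import *
s=observe();print(s['clock'],s['joints'],s['position'],s['width'],R.from_rotvec(s['ee_rot']).as_matrix().round(3))
im=get_image('wrist')
for t,z in (('lockbox',0),('bar_line',.038),('tab_push',.0555),('tab_lead',.0555)):
  for r in landmark_of(t,'wrist')[:1]: print(t,r['conf'],ray('wrist',r['at'],z).round(4))
p=[.5439,.0447,.21385];k,q=np.cos(p[2]),np.sin(p[2])
im=im[:,:,::-1].copy()
def L(x,y,z): return proj('wrist',[[p[0]+k*x-q*y,p[1]+q*x+k*y,z]])[0]
B=[(-.065,-.107,.038),(-.065,.095,.038),(-.031,.095,.038),(-.031,-.107,.038)]
cv2.polylines(im,[np.int32([L(*b) for b in B])],True,(255,0,0),1)
for b in ((-.066,-.038,.070),(-.020,-.038,.070)): cv2.circle(im,tuple(int(v) for v in L(*b)),3,(0,255,0),1)
t=s['position']; cv2.circle(im,tuple(int(v) for v in proj('wrist',[[t[0],t[1],t[2]-.017]])[0]),4,(0,0,255),1)
cv2.imwrite('pics/w1.png',im)
"
```

```text
3.225 [-0.31001697  0.24666805  0.32078896  1.87048924 -0.08941758  1.03847687
  1.82996298] [ 0.50870213 -0.02743887  0.20946219] 0.0056973617056649455 [[-0.978 -0.21  -0.   ]
 [-0.21   0.978 -0.   ]
 [ 0.    -0.    -1.   ]]
bar_line 0.82 [0.5049 0.027  0.038 ]
tab_push 0.69 [ 5.065e-01 -2.000e-04  5.550e-02]
tab_lead 0.6 [0.5133 0.0093 0.0555]
```

View pics/w1.png

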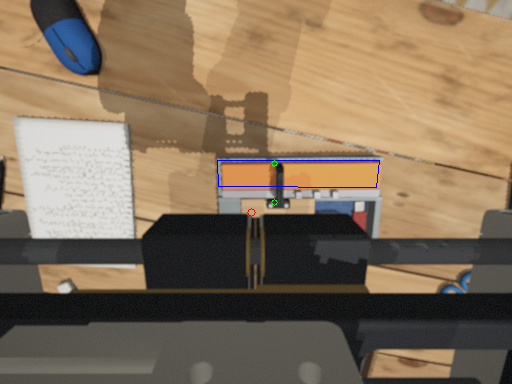

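Call:
{"api": "jog_arm", "payload": {
  "plan": [
    {"offset": [0,-0.03,0.3],"twist": [0,0,0],"fingers": -1},
    {"offset": [0,-0.03,0.65],"twist": [0,0,0],"fingers": -1},
    {"offset": [0,-0.03,0.9],"twist": [0,0,0],"fingers": -1},
    {"offset": [0,-0.03,0.98],"twist": [0,0,0],"fingers": -1},
    {"offset": [0,-0.03,0.98],"twist": [0,0,0],"fingers": -1}
  ]
}}

```text
clock: 4.1
position: [0.5094, -0.0313, 0.0628]
ee_rot: [0.335, -3.123, -0.0]
force: [-0.4, 0.3, 0.2]
width: 0.005
gripper_force: 0.0
```

```bash
python3 -c "
from h import *
s=observe();print(s['clock'],s['position'],s['force'])
im=get_image('wrist');cv2.imwrite('pics/w2.png',im[:,:,::-1])
"
```

```text
4.1 [ 0.50938732 -0.03128809  0.06280478] [-0.3902294   0.27270615  0.20307664]
```

View pics/w2.png

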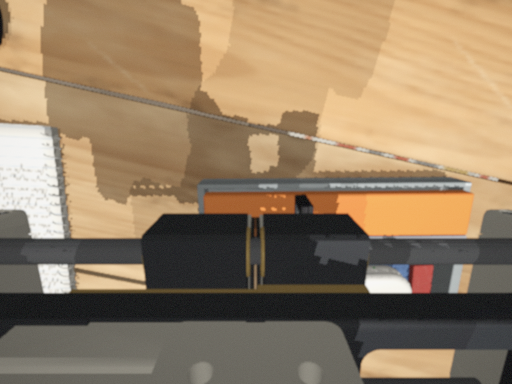

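The picture shows the tab (col ~303, row 205) ahead of the closed fingers over the orange bar, with no contact so far. Next I press.

Call:
{"api": "jog_arm", "payload": {
  "plan": [
    {"offset": [0,0,0.04],"twist": [0,0,0],"fingers": -1},
    {"offset": [0,0,0.07],"twist": [0,0,0],"fingers": -1},
    {"offset": [0,0,0.1],"twist": [0,0,0],"fingers": -1},
    {"offset": [0,0,0.12],"twist": [0,0,0],"fingers": -1},
    {"offset": [0,0,0.125],"twist": [0,0,0],"fingers": -1},
    {"offset": [0,0,0.125],"twist": [0,0,0],"fingers": -1}
  ]
}}

```text
clock: 4.9
position: [0.5094, -0.0318, 0.0438]
ee_rot: [0.335, -3.124, -0.0]
force: [-0.1, -0.2, 0.9]
width: 0.006
gripper_force: 0.0
```

```bash
python3 -c "
from h import *
s=observe();print(s['clock'],s['position'],s['force'],s['ft_torque'])
im=get_image('wrist')[:,:,::-1];sc=get_image('scene')[:,:,::-1]
c=cv2.resize(sc[140:230,190:310],(512,384),interpolation=2)
cv2.imwrite('pics/w3.png',cv2.resize(np.hstack([im,c]),(800,300)))
"
```

```text
4.9 [ 0.5094001  -0.03181162  0.04383446] [-0.13586898 -0.1988617   0.93684716] [ 0.11010573 -0.00251168 -0.04162478]
```

View pics/w3.png

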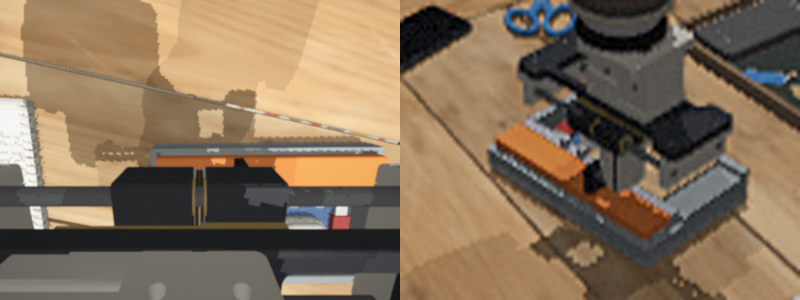

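```bash
python3 -c "
from h import *
s=observe()
p=[.5439,.0447,.21385];k,q=np.cos(p[2]),np.sin(p[2])
sc=get_image('scene')[:,:,::-1]
S=7; o=np.array([205,145]); c=cv2.resize(sc[145:230,205:305],None,fx=S,fy=S,interpolation=2)
def L(n,x,y,z): return proj('scene',[[p[0]+k*x-q*y,p[1]+q*x+k*y,z]])[0]
def pl(B,col): cv2.polylines(c,[np.int32([(L('s',*b)-o+.5)*S for b in B])],True,col,1)
pl([(-.065,-.107,.038),(-.065,.095,.038),(-.031,.095,.038),(-.031,-.107,.038)],(255,0,0))
pl([(-.065,-.107,.028),(-.065,.095,.028),(-.031,.095,.028),(-.031,-.107,.028)],(255,255,0))
t=s['position'];d=t[:2]-p[:2];x,y=k*d[0]+q*d[1],-q*d[0]+k*d[1];print(x,y)
z=t[2]-.017
pl([(x-.0095,y-.019,z),(x-.0095,y+.019,z),(x+.0095,y+.019,z),(x+.0095,y-.019,z)],(0,0,255))
pl([(-.066,-.038,.041),(-.066,-.038,.07),(-.02,-.038,.07),(-.02,-.038,.041)],(0,255,0))
cv2.imwrite('pics/s4.png',c)
"
```

```text
-0.04991066446939994 -0.06748065096453766
```

View pics/s4.png

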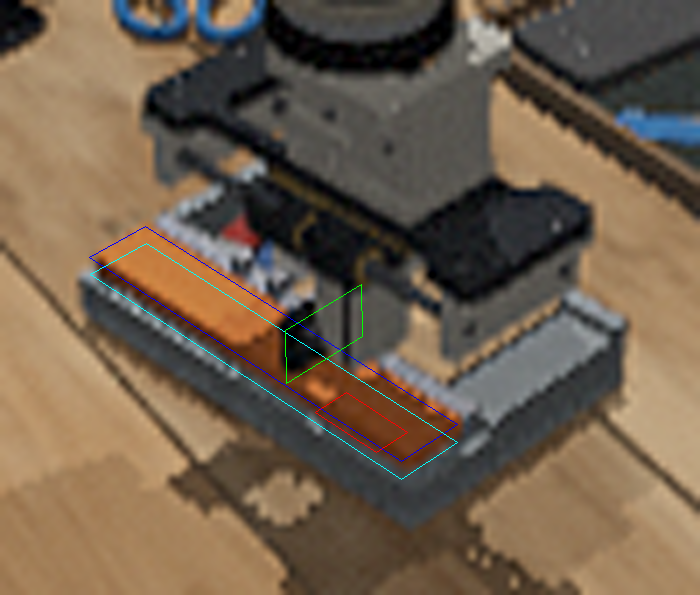

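```bash
python3 -c "
from h import *
s=observe();print(calibration('scene'),calibration('wrist'))
T=R.from_rotvec(s['ee_rot']).as_matrix();t=s['position'];o=np.array([205,145])
for nm,B in dict(tip=[(a*.0095,b*.019,.017) for a in(-1,1) for b in(-1,1)],body=[(a*.0375,b*.095,-.049) for a in(-1,1) for b in(-1,1)]).items():
  for b in B: print(nm,b,((proj('scene',[T@np.array(b)+t])[0]-o+.5)*7).round(), proj('wrist',[T@np.array(b)+t])[0].round())
"
```

```text
{'fov_y': 52.38715417556274, 'cx': 258.4044144024638, 'cy': 191.16011392235643, 'position': array([ 0.0288124 , -0.7950012 ,  0.79409866]), 'attitude': array([-2.16655737,  0.63815246, -0.30545181])} {'fov_y': 68.90628627217446, 'cx': 254.94464623123542, 'cy': 190.06798035381945, 'position': array([ 0.4452221 , -0.04500829,  0.21956255]), 'attitude': array([1.86404323, 2.31256054, 0.29024797])}
tip (-0.0095, -0.019, 0.017) [408. 432.] [228. 224.]
tip (-0.0095, 0.019, 0.017) [346. 392.] [280. 224.]
tip (0.0095, -0.019, 0.017) [377. 453.] [228. 199.]
tip (0.0095, 0.019, 0.017) [315. 412.] [281. 199.]
body (-0.0375, -0.095, -0.049) [590. 363.] [ 74. 319.]
body (-0.0375, 0.095, -0.049) [270. 173.] [433. 320.]
body (0.0375, -0.095, -0.049) [463. 449.] [ 49. 181.]
body (0.0375, 0.095, -0.049) [143. 244.] [459. 181.]
```

Call:
{"api": "jog_arm", "payload": {
  "plan": [
    {"offset": [0,0,0.04],"twist": [0,0,0],"fingers": -1},
    {"offset": [0,0,0.07],"twist": [0,0,0],"fingers": -1},
    {"offset": [0,0,0.07],"twist": [0,0,0],"fingers": -1}
  ]
}}

```text
clock: 5.42
position: [0.509, -0.0318, 0.0329]
ee_rot: [0.335, -3.123, -0.0]
force: [0.2, -0.3, 0.5]
width: 0.003
gripper_force: 0.0
```

```bash
python3 -c "
from h import *
s=observe();print(s['clock'],s['position'],s['force'])
im=get_image('wrist')[:,:,::-1];sc=get_image('scene')[:,:,::-1]
print(s['joints'],calibration('wrist')['position'])
c=cv2.resize(sc[145:230,205:305],(512,436),interpolation=2)
c=np.vstack([c])[:384]
g=np.hstack([im,c]);cv2.imwrite('pics/w5.png',cv2.resize(g,(800,300)))
for t,z in (('tab_push',.0555),('tab_lead',.0555),('bar_line',.038)):
  for r in landmark_of(t,'wrist')[:1]: print(t,r['conf'],ray('wrist',r['at'],z).round(4))
"
```

```text
5.425 [ 0.50896758 -0.03180445  0.03285016] [ 0.18535366 -0.34949541  0.4673686 ]
[-0.23297553  0.48635171  0.2554104   2.05279811 -0.2026761   0.62671568
  1.94330956] [ 0.44513077 -0.04502411  0.20887179]
bar_line 0.93 [0.5005 0.0291 0.038 ]
```

View pics/w5.png

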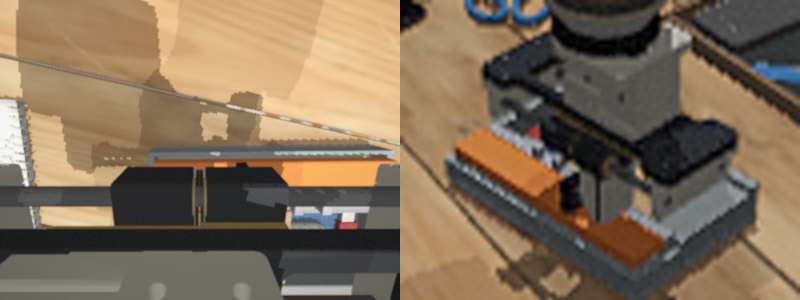

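Call:
{"api": "jog_arm", "payload": {
  "plan": [
    {"offset": [0,0,0.04],"twist": [0,0,0],"fingers": -1},
    {"offset": [0,0,0.08],"twist": [0,0,0],"fingers": -1},
    {"offset": [0,0,0.1],"twist": [0,0,0],"fingers": -1},
    {"offset": [0,0,0.1],"twist": [0,0,0],"fingers": -1}
  ]
}}

```text
clock: 6.18
position: [0.5094, -0.0318, 0.0182]
ee_rot: [0.335, -3.124, -0.0]
force: [-0.8, -0.0, 3.0]
width: 0.005
gripper_force: 1.9
```

Call:
{"api": "jog_arm", "payload": {
  "plan": [
    {"offset": [0,0,0.02],"twist": [0,0,0],"fingers": -1},
    {"offset": [0,0,0.04],"twist": [0,0,0],"fingers": -1},
    {"offset": [0,0,0.04],"twist": [0,0,0],"fingers": -1}
  ]
}}

```text
clock: 6.55
position: [0.5094, -0.0318, 0.0124]
ee_rot: [-0.335, 3.124, 0.0]
force: [-1.2, 0.2, 6.0]
width: 0.004
gripper_force: 3.3
```

Call:
{"api": "jog_arm", "payload": {
  "plan": [
    {"offset": [0,0,0.02],"twist": [0,0,0],"fingers": -1},
    {"offset": [0,0,0.03],"twist": [0,0,0],"fingers": -1},
    {"offset": [0,0,0.03],"twist": [0,0,0],"fingers": -1}
  ]
}}

```text
clock: 6.92
position: [0.5096, -0.0322, 0.0098]
ee_rot: [-0.334, 3.123, 0.001]
force: [-8.9, -0.3, 35.5]
width: 0.003
gripper_force: 17.5
```

```bash
python3 -c "
from h import *
sc=get_image('scene')[:,:,::-1]
cv2.imwrite('pics/s6.png',cv2.resize(sc[145:230,205:305],None,fx=6,fy=6,interpolation=2))
print(observe()['force'],observe()['position'])"
```

```text
[-8.94391649 -0.06070591 34.66694288] [ 0.50964068 -0.03219388  0.00978057]
```

View pics/s6.png

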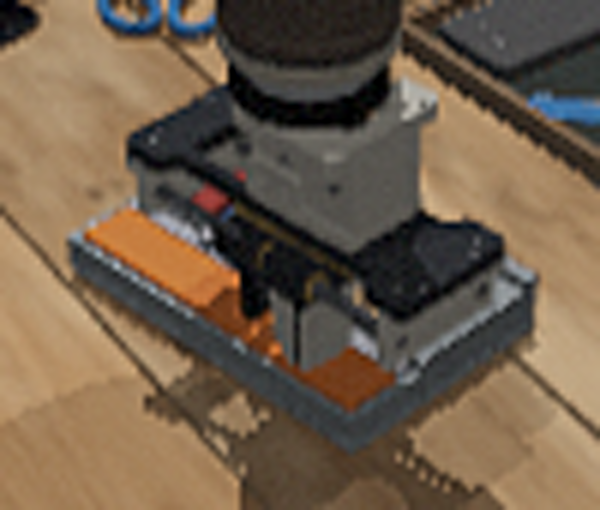

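Call:
{"api": "jog_arm", "payload": {
  "plan": [
    {"offset": [0,0,-0.008],"twist": [0,0,0],"fingers": -1},
    {"offset": [0,0.04,-0.008],"twist": [0,0,0],"fingers": -1},
    {"offset": [0,0.08,-0.008],"twist": [0,0,0],"fingers": -1},
    {"offset": [0,0.12,-0.008],"twist": [0,0,0],"fingers": -1}
  ]
}}

```text
clock: 7.48
position: [0.5083, -0.0184, 0.0107]
ee_rot: [-0.328, 3.119, -0.007]
force: [1.3, -14.8, 18.1]
width: 0.007
gripper_force: 9.7
```

Call:
{"api": "jog_arm", "payload": {
  "plan": [
    {"offset": [0,0.04,0],"twist": [0,0,0],"fingers": -1},
    {"offset": [0,0.08,0],"twist": [0,0,0],"fingers": -1},
    {"offset": [0,0.12,0],"twist": [0,0,0],"fingers": -1},
    {"offset": [0,0.16,0],"twist": [0,0,0],"fingers": -1}
  ]
}}

```text
clock: 7.98
position: [0.5036, 0.0048, 0.0108]
ee_rot: [-0.328, 3.119, -0.007]
force: [1.0, -16.2, 19.3]
width: 0.001
gripper_force: 10.5
```

Call:
{"api": "jog_arm", "payload": {
  "plan": [
    {"offset": [0,0.04,0],"twist": [0,0,0],"fingers": -1},
    {"offset": [0,0.08,0],"twist": [0,0,0],"fingers": -1},
    {"offset": [0,0.12,0],"twist": [0,0,0],"fingers": -1},
    {"offset": [0,0.16,0],"twist": [0,0,0],"fingers": -1},
    {"offset": [0,0.2,0],"twist": [0,0,0],"fingers": -1},
    {"offset": [0,0.24,0],"twist": [0,0,0],"fingers": -1},
    {"offset": [0,0.28,0],"twist": [0,0,0],"fingers": -1},
    {"offset": [0,0.31,0],"twist": [0,0,0],"fingers": -1}
  ]
}}

```text
clock: 8.98
position: [0.4938, 0.0505, 0.0108]
ee_rot: [-0.328, 3.119, -0.006]
force: [1.7, -16.4, 20.6]
width: 0.004
gripper_force: 10.8
```

```bash
python3 -c "
from h import *
s=observe();p=[.5439,.0447,.21385];k,q=np.cos(p[2]),np.sin(p[2]);d=s['position'][:2]-p[:2]
print(k*d[0]+q*d[1],-q*d[0]+k*d[1],s['force'])
get_image('scene');r=landmark_of('tab_push','scene');print(r[:1])
for t in r[:1]:
  w=ray('scene',t['at'],.0555)[:2]-p[:2];print(-q*w[0]+k*w[1])"
```

```text
-0.04774750590986572 0.016333846860073904 [  1.6876745  -16.44801833  20.62437038]
[{'at': [0.4732, 0.4584], 'conf': 0.58}]
0.035847727664481514
```

Call:
{"api": "jog_arm", "payload": {
  "plan": [
    {"offset": [0,0.02,0],"twist": [0,0,0],"fingers": -1},
    {"offset": [0,0.035,0],"twist": [0,0,0],"fingers": -1},
    {"offset": [0,0.05,0],"twist": [0,0,0],"fingers": -1},
    {"offset": [0,0.05,0],"twist": [0,0,0],"fingers": -1}
  ]
}}

```text
clock: 9.57
position: [0.4921, 0.058, 0.0107]
ee_rot: [-0.328, 3.119, -0.006]
force: [1.7, -14.9, 20.8]
width: 0.005
gripper_force: 10.6
```

Call:
{"api": "jog_arm", "payload": {
  "plan": [
    {"offset": [0,0.01,0],"twist": [0,0,0],"fingers": -1},
    {"offset": [0,0.015,0],"twist": [0,0,0],"fingers": -1},
    {"offset": [0,0.015,0],"twist": [0,0,0],"fingers": -1}
  ]
}}

```text
clock: 9.95
position: [0.4916, 0.06, 0.0107]
ee_rot: [-0.328, 3.119, -0.006]
force: [1.3, -15.9, 20.0]
width: 0.009
gripper_force: 10.8
```

Call:
{"api": "jog_arm", "payload": {
  "plan": [
    {"offset": [0,0.01,0],"twist": [0,0,0],"fingers": -1},
    {"offset": [0,0.015,0],"twist": [0,0,0],"fingers": -1},
    {"offset": [0,0.015,0],"twist": [0,0,0],"fingers": -1}
  ]
}}

```text
clock: 10.32
position: [0.4916, 0.0603, 0.0108]
ee_rot: [-0.325, 3.119, -0.008]
force: [2.3, -22.0, 20.7]
width: 0.003
gripper_force: 14.0
```

Call:
{"api": "jog_arm", "payload": {
  "plan": [
    {"offset": [0,0.01,0],"twist": [0,0,0],"fingers": -1},
    {"offset": [0,0.01,0],"twist": [0,0,0],"fingers": -1}
  ]
}}

```text
clock: 10.58
position: [0.4915, 0.0605, 0.0108]
ee_rot: [-0.323, 3.119, -0.01]
force: [4.4, -26.9, 19.9]
width: 0.003
gripper_force: 16.8
```

Call:
{"api": "jog_arm", "payload": {
  "plan": [
    {"offset": [0,-0.03,0],"twist": [0,0,0],"fingers": -1},
    {"offset": [0,-0.06,0],"twist": [0,0,0],"fingers": -1},
    {"offset": [0,-0.06,-0.05],"twist": [0,0,0],"fingers": -1},
    {"offset": [0,-0.06,-0.1],"twist": [0,0,0],"fingers": -1},
    {"offset": [0,-0.06,-0.2],"twist": [0,0,0],"fingers": -1},
    {"offset": [0,-0.06,-0.5],"twist": [0,0,0],"fingers": -1},
    {"offset": [0,-0.06,-0.9],"twist": [0,0,0],"fingers": -1},
    {"offset": [0,-0.06,-0.9],"twist": [0,0,0],"fingers": -1}
  ]
}}

```text
clock: 11.58
position: [0.4921, 0.0593, 0.1485]
ee_rot: [-0.334, 3.117, 0.002]
force: [0.4, 0.5, 0.1]
width: 0.005
gripper_force: 0.0
```

```bash
python3 -c "
from h import *
print(observe()['force'])
sc=get_image('scene')[:,:,::-1];im=get_image('wrist')[:,:,::-1]
c=cv2.resize(sc[145:230,205:305],(512,436),interpolation=2)[:384]
cv2.imwrite('pics/s7.png',cv2.resize(np.hstack([im,c]),(800,300)))"
```

```text
[0.43073792 0.54652275 0.1246495 ]
```

View pics/s7.png

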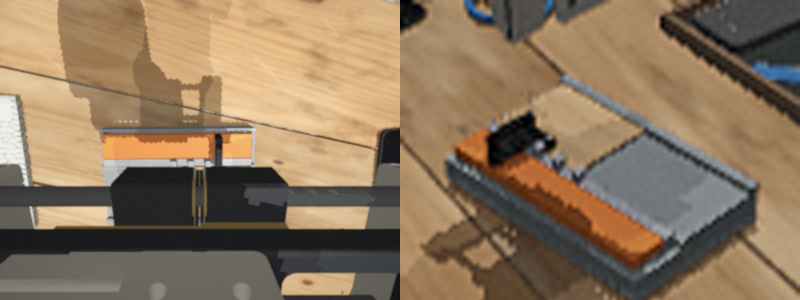

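The picture shows the lid fully over the well. The tab is at the far end (right panel ~(515,140)), the orange bar is up again, and the gripper is clear.

```bash
python3 -c "
from cell import *
print(sign_off())"
```

```text
the job is handed in; nothing more can be done
None
```

The lid is pushed to its stop, the bar has sprung back up behind the tab, the gripper is clear, and the job is handed in at about 11.7 s; the hand-in gave no verdict.

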